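# Post a spent cap through the sprung flap of the bench waste bin

### The job

Post the spent plastic can cap lying on the ledge of the bench waste bin through the bin's sprung flap: push the sloping flap open with one finger and hold it open while the other finger, behind the cap, slides the cap along the ledge and over its edge so that it drops inside, then come away and let the flap spring fully shut. The cap must only be pushed, not lifted off the ledge, and must not be used to shove the flap open. Leave the tin of pins standing where it is on the ledge.

Things in the scene. Friction and masses are not known exactly. Their poses are not given: they have to be found in the camera images.
- bin: Grey sheet-metal waste bin screwed to the bench (all sizes in mm). Near part: a level ledge 120 above the bench, x -150 to 0, 280 wide (y), open at its near end, side rims 6 high. Far part: the hollow bin under the flap, x 0 to 134 (and 40 back under the ledge), y -136 to 136. Origin: on the bench under the middle of the ledge's inner edge, where the cap drops; x points level into the bin, z up.
- flap (a joint): Flap's swing, rad: 0 shut, grows inward and down to 1.1. Aluminium sheet 266 mm wide, 128 long, hinged along its far, upper edge; shut, it slopes up 29 degrees from the ledge's inner edge to the hinge. A finger moving along the bin's +x, tip 10 to 15 above the ledge, swings it open: about 0.2 with the finger's front at bin x 57, 0.45 at 80, 0.6 at 90. Springs shut it (3 to 8 N at the finger).
- hinge (a point): Middle of the flap's hinge line: bin x 112, y 0, 182 mm above the bench, the bin's highest part (62 above the ledge), with nothing over it. Fixed to the bin; x into the bin, z up. Upright fingers stand taller than the hinge and hit its bar if their front goes beyond about bin x 95.
- cap: The spent can cap: whitish plastic, ribbed, closed round disc 60 mm in diameter, 29 high, about 30 g, lying flat on the ledge to the left or right, its centre 68 to 92 before the inner edge. Origin: centre of its underside. A finger fits ahead of it and one behind. Pushed 10 to 20 mm past the edge (its centre) with the flap held 0.45 or more open, it tips and falls in; with less it can stick.
- tin: Open round metal tin of pins, 69 mm in diameter, 38 high, 160 g, standing on the ledge beside the cap, about 120 from it centre to centre. Origin: centre of its underside. To be left alone.
Not all that is in view belongs to the job. Leave any orange look-alike of the cap alone.

How it is judged:
On the way:
1. a finger holds the flap open (at least 0.2 rad) while the cap is still on the ledge (value of joint flap above 0.2 rad and contact force between the fingers and flap above 0.3 N and z of cap in the frame of bin above 0.112 m and x of cap in the frame of bin below 0.01 m), for 0.1 s.
At the end, for the whole second after the job is handed in: The cap lies at rest inside the bin (its origin inside the hollow, below 80 mm above the bench), the flap is shut (within 0.06 rad), and the tin stands upright within 15 mm of where it was (z of cap in the frame of bin between -0.01 and 0.08 m and x of cap in the frame of bin between -0.04 and 0.137 m and y of cap in the frame of bin between -0.137 and 0.137 m and linear speed of cap below 0.03 m/s and value of joint flap below 0.06 rad and distance of tin from where it was at the start of the episode below 0.015 m and angle between tin's own z axis and vertical below 0.1 rad); the robot touches nothing.
It fails at once if the cap is lifted (more than 15 mm above the ledge) (z of cap in the frame of bin above 0.135 m).
It fails at once if the cap is used to shove the flap (more than 1.5 N between them while the cap's centre is still on the ledge) (contact force between cap and flap above 1.5 N and x of cap in the frame of bin below 0 m and z of cap in the frame of bin above 0.1 m).
It fails at once if the tin is shoved (more than 20 mm) or tipped (distance of tin from where it was at the start of the episode above 0.02 m or angle between tin's own z axis and vertical above 0.35 rad).
It also fails if it takes over 32 s, if anything falls off the work surface, if the arm or the gripper's body presses on something with over 40 N, if the wrist force passes 120 N, or if a joint passes its speed limit or range.

### The arm

A 6-joint arm with a two-finger parallel gripper is mounted at the origin on a cart in front of the work surface, level with it; the furniture and walls round the work are solid. World frame = base frame: x ahead of the robot, y to its left, z up, the work surface at z = 0. Lengths are in m, angles in rad, forces in N, time in s.
With the tool pointing down it reaches from about 0.35 to 0.975 m from the base axis. Payload 7.1 kg.
Tool frame: the origin (TCP) lies midway between the tips of the shut fingers; the grasp point (between the pads) lies 19 mm behind it; z points along the fingers, y is the line along which they close (so a half turn about z gives the same grasp; the last joint's range is limited). The gripper opens to 88 mm and grips with 3 to 60 N. Pads are 20 mm wide; open, the fingers measure 115 mm over their backs; the gripper's body (75 mm by 178 mm) begins 61 mm behind the grasp point.
Start: joints at [-1.269, 0.423, 1.63, -0, 1.089, -0.019], TCP at [0.197, -0.593, 0.223] pointing down, gripper open.
Joint ranges: [-3, 3], [-0.9, 2.11], [0.09, 2.58], [-1.31, 4.45], [0.11, 2.69], [-2.54, 2.54]. Speed limits (rad/s): [2.39, 2.39, 3.01, 3.14, 3.14, 3.14].

### API

Orientations are given as a rotation vector (axis times angle).
In Python, from plant import r gives the robot as it stands.
- The arm moves only by the tool play_rows, never from a script. Its argument "motion" is a list of rows, each a list of 5 numbers: the opening, from -1 (shut) to 1 (fully open), then the shift along the tool's x, y, z normalised to -1 to 1, where 1 is 0.04 m, then the turn about the tool's z normalised to -1 to 1, where 1 is 4 degrees. A call has 1 to 8 rows; each row shifts and turns the commanded pose from where the row before left it, along the tool's axes as they then stand; what a row does not reach is not made up. A row lasts 1/8 s, in which the tool goes at most 62.5 mm and 10.7 degrees, less where a joint would pass 70% of its speed; a pose out of reach is approached as far as the arm can. A call with a number of a shift or a turn outside -1 to 1 is refused whole. A call with a gripper value outside its range is refused whole. The fingers move at their own pace and stop on an object; "force" is the grip in N (left out, the last holds). Time passes only in rows, so rows that do not move let the fingers close. It gives the time, the measured TCP pose, the force, the opening and the grip force at its end, in the units of the state.
- r.state(): the state, without advancing time (a new reading comes with each control period).
- r.camera(name): name is "scene" or "top"; returns a dict with "color" (384x512x3 uint8, red, green, blue), "depth" (384x512 float32, m along the optical axis (not along the pixel's ray), 0 where there is no reading), "fx", "fy", "cx", "cy" (pixels), "dist_coeffs" ([k1, k2, p1, p2, k3] as OpenCV has them; the pictures are not rectified), "R" (3x3) and "t" (3): a world point X has camera coordinates R X + t. Camera axes: x right, y down, z forward; pixel columns grow to the right and rows downward; lengths in m; the calibration is good to about 2 mm. A picture is of the moment at which its call begins.
- r.finish_job(): hands the job in; it is judged then, once.
The state is a dict: "time": time; "q": joint angles; "dq": joint speeds; "tau": joint torques, N m; "tcp_pos": TCP position; "orientation": TCP orientation; "wrist_force": force on the tool from outside, world axes, zero at the start; "torque": the same for the moment, N m; "gripper_width": finger opening in m; "finger_force": force on a finger pad.
Only numpy, scipy, OpenCV 4.12 (cv2) and the standard library are available. Lean on these libraries where they do the work, as an engineer would, in place of code of your own. Each camera call takes 0.05 s, during which the arm holds its last target. There are 200 camera calls.

## Working session

There is one attempt and no reset: what is moved stays moved. The work goes in short steps, Python scripts to look and compute and a tool call to move; the robot and the scene stay as the last step left them, time stands still between calls to the robot, and variables do not carry over. Pictures are saved under pics/ and viewed, at most 10 in all, crops included, and the job is handed in when it is done.

Besides the shell and the picture viewer there is one more tool, called after ">>>" as name(argument=value, ...) on one line, values as JSON. play_rows: Moves the arm, as the interface text tells. Scaled input: -1 to 1 covers 0.04 m each way for a shift and 4 degrees each way for a turn. Its arguments: {"type":"object","properties":{"motion":{"type":"array"},"force":{"type":"number"}},"required":["motion"]}

```bash
mkdir -p pics; cat > h.py <<'E'
import numpy as np, cv2
from plant import r
def cloud(c):
    h,w=c["depth"].shape
    K=np.array([[c["fx"],0,c["cx"]],[0,c["fy"],c["cy"]],[0,0,1]])
    u,v=np.meshgrid(np.arange(w),np.arange(h))
    p=cv2.undistortPoints(np.stack([u,v],-1).reshape(-1,1,2).astype(np.float64),K,np.array(c["dist_coeffs"],float)).reshape(h,w,2)
    z=c["depth"].astype(float)
    P=np.dstack([p[...,0]*z,p[...,1]*z,z])
    return (P-np.array(c["t"]))@np.array(c["R"])   # R^T (P-t)
E
python3 - <<'E'
from h import *
for n in ("top","scene"):
    c=r.camera(n); np.savez(f"{n}.npz",**c); cv2.imwrite(f"pics/{n}0.png",c["color"][...,::-1])
s=r.state(); print(s["tcp_pos"],s["orientation"],s["gripper_width"],s["time"])
E
```

```text
[ 0.19695754 -0.59263097  0.22199889] [-3.09993239e+00 -5.01528194e-01  2.96343909e-04] 0.08756070016888974 0.1
```

View pics/top0.png

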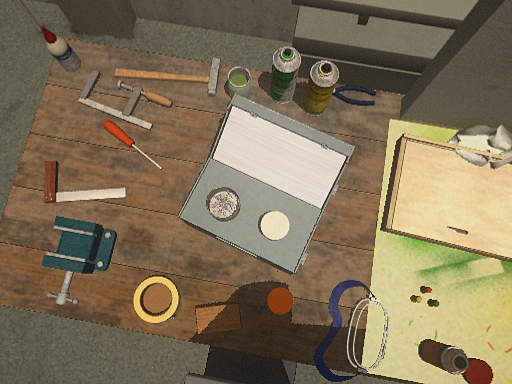

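View pics/scene0.png

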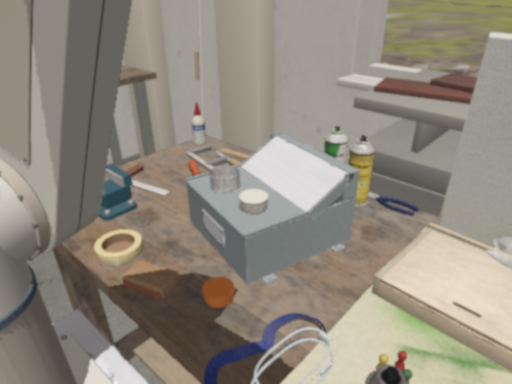

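The top view shows the bin with its white flap at about (285,145). On the ledge are the tin of pins at (223,203) and a whitish disc at (274,225). There is an orange disc on the bench at (280,301). The whitish one fits the cap because it is on the ledge beside the tin; the orange one is the look-alike. I'll measure and confirm with one crop.

```bash
python3 - <<'E'
from h import *
c=dict(np.load("top.npz")); P=cloud(c); col=c["color"].astype(int)
cv2.imwrite("pics/crop.png",cv2.resize(c["color"][85:285,170:370,::-1],(600,600),interpolation=cv2.INTER_CUBIC))
Z=P[...,2]
for n,(u,v) in dict(cap=(274,225),tin=(223,203),orange=(280,301),ledge=(250,210),bench=(150,220),flap=(285,140)).items(): print(n,P[v,u].round(4))
# ledge pixels
yy,xx=np.mgrid[:384,:512]; roi=(xx>175)&(xx<340)&(yy>95)&(yy<275)
led=roi&(abs(Z-.12)<.004)
print("ledge n",led.sum(),np.median(Z[led]))
rect=cv2.minAreaRect(P[led][:,:2].astype(np.float32)); print("ledge rect",rect); 
# flap plane
fl=roi&(Z>.130)&(col.min(-1)>170)&(yy<205)
A=P[fl]; m=np.median(A,0); A=A[np.linalg.norm(A-m,axis=1)<.12]
co=np.linalg.lstsq(np.c_[A[:,:2],np.ones(len(A))],A[:,2],rcond=None)[0]
g=co[:2]; print("flap slope deg",np.degrees(np.arctan(np.linalg.norm(g))),"dir",np.degrees(np.arctan2(g[1],g[0])))
ex=g/np.linalg.norm(g); ey=np.array([-ex[1],ex[0]])
# inner edge: flap plane meets z=.12 ; y mid from flap extents
s0=(.12-co[2])/np.linalg.norm(g); print("edge along ex",s0)
q=P[led][:,:2]; print("ledge ex pct",np.percentile(q@ex,[.5,2,98,99.5])-s0,"ey",np.percentile(q@ey,[.5,2,98,99.5]))
print("flap ex",np.percentile(A[:,:2]@ex,[1,99])-s0,"ey",np.percentile(A[:,:2]@ey,[1,99]))
for n,(u,v),h,rad in (("cap",(274,225),.149,22),("tin",(223,203),.158,25)):
    k=((xx-u)**2+(yy-v)**2<rad**2)&(abs(Z-h)<.006)
    q=P[k][:,:2].astype(np.float32); (cx,cy),R=cv2.minEnclosingCircle(q); print(n,k.sum(),np.median(Z[k]),"mean",q.mean(0),"circ",(cx,cy),R, "bin x,y",np.dot([cx,cy],ex)-s0,np.dot([cx,cy],ey), "mean bin",q.mean(0)@ex-s0,q.mean(0)@ey)
E
```

```text
cap [0.4982 0.0229 0.148 ]
tin [0.5275 0.1385 0.1344]
orange [ 0.3465 -0.0231  0.0267]
ledge [0.5256 0.0794 0.1205]
bench [ 0.4787  0.3241 -0.0006]
flap [0.6798 0.0315 0.1686]
ledge n 7814 0.11895573309145605
ledge rect ((0.5649999976158142, 0.06451835483312607), (0.2800433039665222, 0.24534329771995544), 74.83259582519531)
flap slope deg 28.566997874985702 dir -15.219947538312837
edge along ex 0.5559226876091098
ledge ex pct [-0.14957996 -0.14767451  0.006407    0.00998884] ey [0.07284374 0.07685691 0.34436084 0.34754724]
flap ex [0.018257   0.10903299] ey [0.09367867 0.32309616]
cap 647 0.1476646803393751 mean [0.49791735 0.02177781] circ (0.4982220232486725, 0.021916178986430168) 0.03029595874249935 bin x,y -0.08092927252945936 0.1519432755416863 mean bin -0.08118693122843185 0.1517297806238892
tin 86 0.15633679292405303 mean [0.52886677 0.13825047] circ (0.5244132876396179, 0.1363648623228073) 0.03476759418845177 bin x,y -0.08570231854951482 0.26925355420266794 mean bin -0.08190006288558782 0.2722421751334844
```

View pics/crop.png

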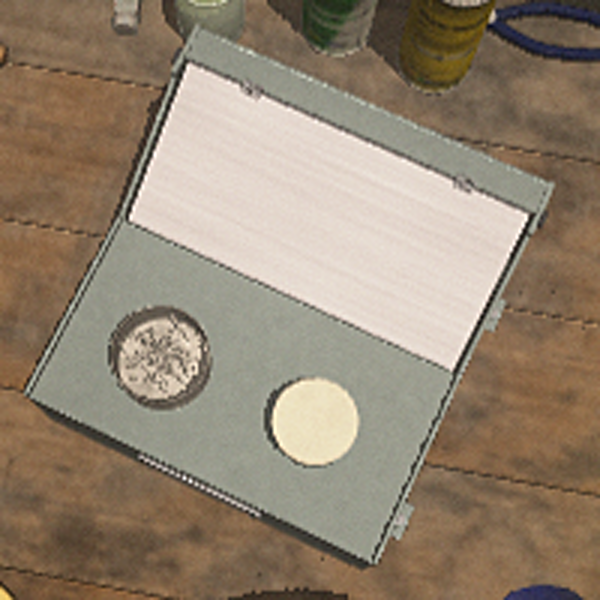

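The crop confirms it: the whitish closed disc at crop (315,420) is the cap, and the tin holding pins is at (160,357). Ledge height (0.119), flap slope (28.6°), cap radius (30.3 mm) and ledge size (280 wide, 150 deep) all agree with the description. The cap is at bin x −81, y −59. Next I'll work out the transit.

```bash
cat >> h.py <<'E'
from scipy.spatial.transform import Rotation as Rt
YAW=np.radians(-15.1)
EX=np.array([np.cos(YAW),np.sin(YAW),0]); EY=np.array([-EX[1],EX[0],0]); O=.556*EX+.2105*EY
def where(s=None):
    s=s or r.state(); p=np.array(s["tcp_pos"]); R=Rt.from_rotvec(s["orientation"]).as_matrix()
    y=R[:,1]; d=p-O; t=np.degrees(np.arctan2(R[1,1],R[0,1]))
    print("t",round(s["time"],2),"tcp bin mm",(1000*np.array([d@EX,d@EY,p[2]])).round(1),"tool y yaw",round(t,2),"turn units left",round((t+15.1)/4,2),"w",s["gripper_width"],"F",np.round(s["wrist_force"],1))
    return p,R
E
python3 - <<'E'
from h import *
p,R=where()
c=dict(np.load("top.npz")); P=cloud(c).reshape(-1,3)
g=O-.081*EX-.059*EY; g[2]=.25; print("goal",g)
d=(g-p)[:2]; L=np.linalg.norm(d); d/=L; q=P[:,:2]-p[:2]
k=(abs(q@[-d[1],d[0]])<.11)&(q@d>-.1)&(q@d<L+.1)&(P[:,2]<.5)
print("corridor max z",np.sort(P[k,2])[-3:],P[k][P[k,2].argmax()])
N=16; 
for i in range(N):
    st=R.T@((g-p)/(N-i)); st=np.round(st/.04,2); print(i,st); p=p+R@(st*.04)
    if i<14: R=R@Rt.from_euler('z',-4,degrees=True).as_matrix()
E
```

```text
t 0.1 tcp bin mm [-211.5 -731.4  222. ] tool y yaw -71.62 turn units left -14.13 w 0.08756070016888974 F [-0.4  0.3 -0.3]
goal [0.49806593 0.02252946 0.25      ]
corridor max z [0.15788239 0.15805653 0.1593334 ] [0.49021693 0.13728466 0.1593334 ]
0 [ 0.75 -0.76 -0.04]
1 [ 0.8  -0.71 -0.04]
2 [ 0.85 -0.65 -0.04]
3 [ 0.89 -0.59 -0.04]
4 [ 0.93 -0.53 -0.04]
5 [ 0.97 -0.46 -0.04]
6 [ 1.   -0.39 -0.04]
7 [ 1.02 -0.32 -0.04]
8 [ 1.04 -0.25 -0.05]
9 [ 1.06 -0.18 -0.04]
10 [ 1.06 -0.11 -0.05]
11 [ 1.07 -0.03 -0.04]
12 [ 1.07  0.05 -0.05]
13 [ 1.06  0.12 -0.04]
14 [ 1.05  0.19 -0.05]
15 [ 1.06  0.19 -0.04]
```

>>> play_rows(motion=[[1, 0.75, -0.76, -0.1, -1], [1, 0.8, -0.7, -0.1, -1], [1, 0.85, -0.65, -0.1, -1], [1, 0.9, -0.6, -0.1, -1], [1, 0.93, -0.53, -0.1, -1], [1, 0.97, -0.46, -0.1, -1], [1, 1, -0.4, -0.1, -1], [1, 1, -0.3, 0, -1]], force=40)

```text
time: 1.1
tcp_pos: [0.3485, -0.2851, 0.2508]
orientation: [2.841, 1.34, 0.0]
wrist_force: [0.5, -0.5, 0.1]
gripper_width: 0.0876
finger_force: 0.0
```

>>> play_rows(motion=[[1, 1, -0.25, 0, -1], [1, 1, -0.2, 0, -1], [1, 1, -0.1, 0, -1], [1, 1, 0, 0, -1], [1, 1, 0, 0, -1], [1, 1, 0.1, 0, -1], [1, 0, 0, 0, 0], [1, 0, 0, 0, 0]])

```text
time: 2.1
tcp_pos: [0.4516, -0.0676, 0.2504]
orientation: [-2.502, -1.899, 0.001]
wrist_force: [-0.2, 0.5, 0.1]
gripper_width: 0.0879
finger_force: 0.0
```

```bash
python3 -c "
from h import *
p,R=where(); g=O-.081*EX-.059*EY; g[2]=.25; print(R.T@(g-p)/.04)"
```

```text
t 2.1 tcp bin mm [-102.4 -158.1  250.4] tool y yaw -15.62 turn units left -0.13 w 0.08787882557010995 F [-0.2  0.5  0.1]
[2.48214318 0.51207902 0.00905231]
```

>>> play_rows(motion=[[1, 0.83, 0.17, 0, -0.13], [1, 0.83, 0.17, 0, 0], [1, 0.83, 0.17, 0, 0], [1, 0, 0, 0, 0], [1, 0, 0, 0, 0]])

```text
time: 2.72
tcp_pos: [0.4973, 0.0221, 0.2504]
orientation: [-2.495, -1.909, 0.002]
wrist_force: [-1.3, 0.4, -0.5]
gripper_width: 0.0876
finger_force: 0.0
```

```bash
python3 -c "
from h import *
p,R=where(); g=O-.081*EX-.059*EY; g[2]=.25; print(R.T@(g-p)/.04)
c=r.camera('top'); P=cloud(c)
cv2.imwrite('pics/top1.png',c['color'][...,::-1])
c=r.camera('scene');cv2.imwrite('pics/sc1.png',c['color'][...,::-1])"
```

```text
t 2.73 tcp bin mm [-81.7 -59.6 250.4] tool y yaw -15.16 turn units left -0.01 w 0.08760606177232597 F [-1.3  0.4 -0.5]
[0.01546951 0.01636035 0.01075804]
```

View pics/sc1.png

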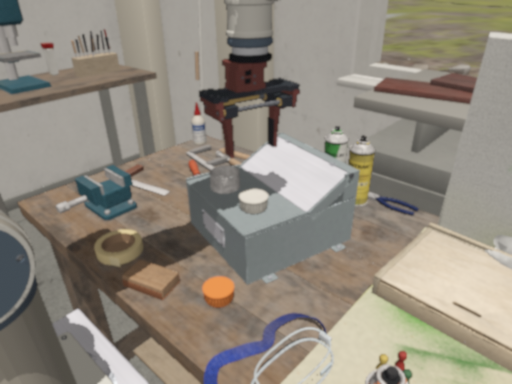

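The scene view shows the open gripper straight above the cap: fingertips at (228,152) behind and (273,142) ahead, cap at (253,200). The line of the fingers runs along the bin's x. Going down now.

>>> play_rows(motion=[[1, 0, 0.01, 0.6, 0], [1, 0, 0, 0.6, 0], [1, 0, 0, 0.6, 0], [1, 0, 0, 0.6, 0], [1, 0, 0, 0.54, 0], [1, 0, 0, 0, 0], [1, 0, 0, 0, 0]])

```text
time: 3.7
tcp_pos: [0.4987, 0.0227, 0.1338]
orientation: [2.494, 1.909, 0.001]
wrist_force: [0.7, -0.1, 0.9]
gripper_width: 0.0877
finger_force: 0.0
```

```bash
python3 -c "
from h import *
where()
c=r.camera('scene');cv2.imwrite('pics/sc2.png',cv2.resize(c['color'][80:290,160:370,::-1],(600,600)))"
```

```text
t 3.7 tcp bin mm [-80.4 -58.7 133.8] tool y yaw -15.15 turn units left -0.01 w 0.08768189401504865 F [ 0.7 -0.1  0.9]
```

View pics/sc2.png

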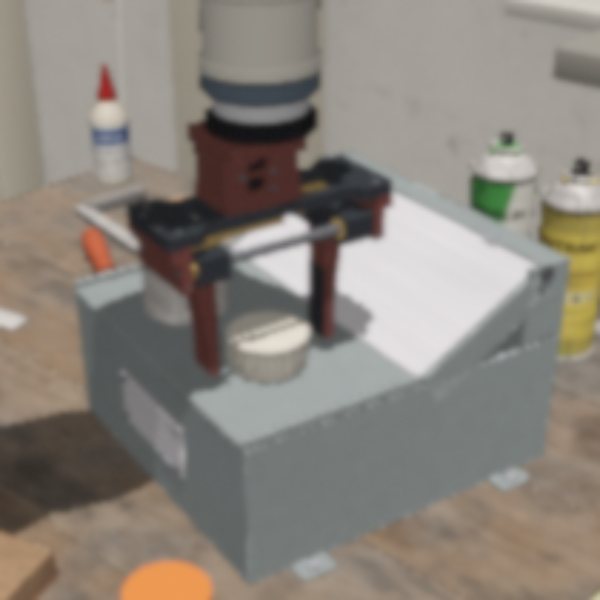

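The crop shows the cap at (270,345) between the rear finger at (207,365) and the front finger at (322,325), with the flap still clear ahead. Pushing now.

>>> play_rows(motion=[[1, 0, 0.3, 0, 0], [1, 0, 0.3, 0, 0], [1, 0, 0.3, 0, 0], [1, 0, 0.3, 0, 0], [1, 0, 0.3, 0, 0], [1, 0, 0.3, 0, 0], [1, 0, 0.3, 0, 0]])

```text
time: 4.62
tcp_pos: [0.5794, 0.0012, 0.1328]
orientation: [-2.493, -1.91, 0.002]
wrist_force: [-3.7, 0.4, 1.4]
gripper_width: 0.0876
finger_force: 1.8
```

```bash
python3 -c "
from h import *
where()
c=r.camera('scene');cv2.imwrite('pics/sc3.png',cv2.resize(c['color'][80:290,160:370,::-1],(600,600)))"
```

```text
t 4.62 tcp bin mm [  3.1 -58.4 132.8] tool y yaw -15.1 turn units left 0.0 w 0.08761312857445709 F [-3.7  0.4  1.4]
```

View pics/sc3.png

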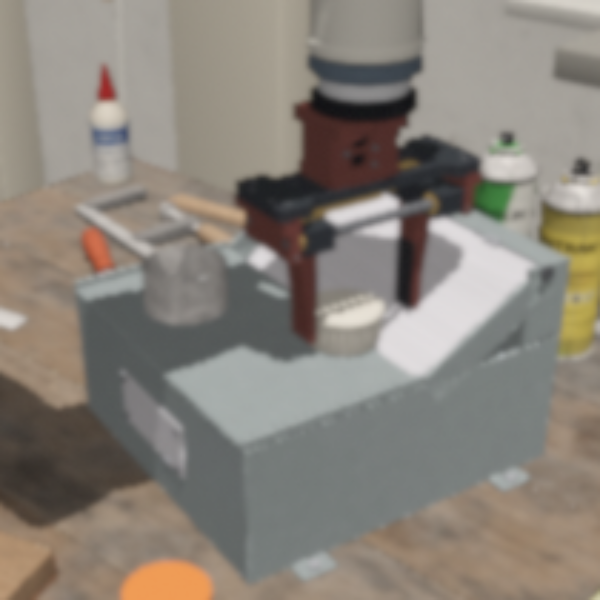

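The crop shows the front finger holding the flap partly open at (408,300) and the cap at (350,325) against the rear finger, still on the ledge. The tin hasn't moved. Pushing on to about TCP x 34, which puts the finger's front at about 92.

>>> play_rows(motion=[[1, 0, 0.2, 0, 0], [1, 0, 0.2, 0, 0], [1, 0, 0.2, 0, 0], [1, 0, 0.15, 0, 0], [1, 0, 0, 0, 0], [1, 0, 0, 0, 0]])

```text
time: 5.42
tcp_pos: [0.6081, -0.0065, 0.1329]
orientation: [-2.494, -1.91, 0.001]
wrist_force: [-4.1, 1.1, 0.6]
gripper_width: 0.0877
finger_force: 2.2
```

```bash
python3 -c "
from h import *
where()
c=r.camera('scene');cv2.imwrite('pics/sc4.png',cv2.resize(c['color'][80:290,160:370,::-1],(600,600)))"
```

```text
t 5.42 tcp bin mm [ 32.8 -58.4 132.9] tool y yaw -15.1 turn units left 0.0 w 0.087669572446653 F [-4.1  1.1  0.6]
```

View pics/sc4.png

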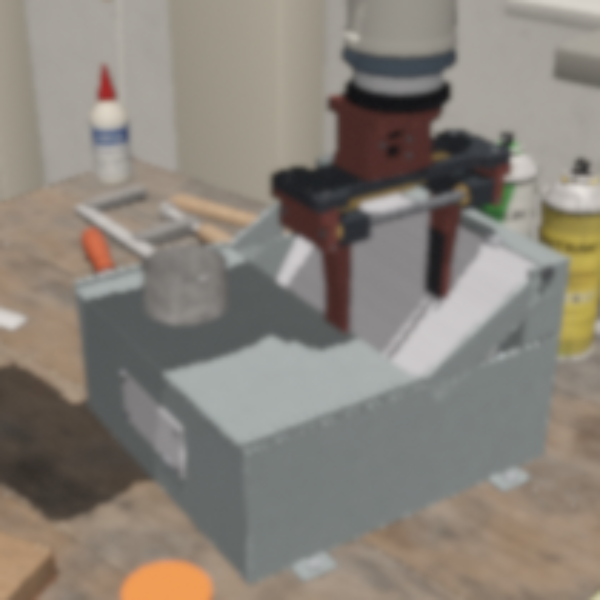

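The crop shows no cap on the ledge or between the fingers, so it has dropped inside. Retreating along the ledge, then up.

>>> play_rows(motion=[[1, 0, -0.4, 0, 0], [1, 0, -0.5, 0, 0], [1, 0, -0.5, 0, 0], [1, 0, -0.5, 0, 0], [1, 0, -0.5, 0, 0], [1, 0, -0.4, 0, 0], [1, 0, 0, 0, 0], [1, 0, 0, -0.5, 0]])

```text
time: 6.48
tcp_pos: [0.5001, 0.0226, 0.1526]
orientation: [-2.493, -1.91, 0.001]
wrist_force: [-0.1, 0.4, 1.0]
gripper_width: 0.0877
finger_force: 0.0
```

>>> play_rows(motion=[[1, 0, 0, -1, 0], [1, 0, 0, -1, 0], [1, 0, -1, -0.5, 0], [1, 0, -1, 0, 0], [1, 0, -1, 0, 0], [1, 0, 0, 0, 0], [1, 0, 0, 0, 0]])

```text
time: 7.35
tcp_pos: [0.386, 0.054, 0.2537]
orientation: [2.493, 1.91, 0.003]
wrist_force: [0.5, -0.7, -0.7]
gripper_width: 0.0877
finger_force: 0.0
```

```bash
python3 -c "
from h import *
where()
c=r.camera('top'); P=cloud(c); print('flap',P[140,285],P[150,250],P[165,300],'tin',P[203,223],'cap spot',P[225,274])
c=r.camera('scene');cv2.imwrite('pics/sc5.png',cv2.resize(c['color'][80:290,160:370,::-1],(600,600)))"
```

```text
t 7.35 tcp bin mm [-197.4  -57.9  253.7] tool y yaw -15.09 turn units left 0.0 w 0.08773679676783679 F [ 0.5 -0.7 -0.7]
flap [0.67933463 0.03152925 0.16966198] [0.65150884 0.10258785 0.14730633] [ 0.63546156 -0.00962661  0.1534191 ] tin [0.52742345 0.13844042 0.13503488] cap spot [0.4615319  0.02724238 0.37746518]
```

View pics/sc5.png

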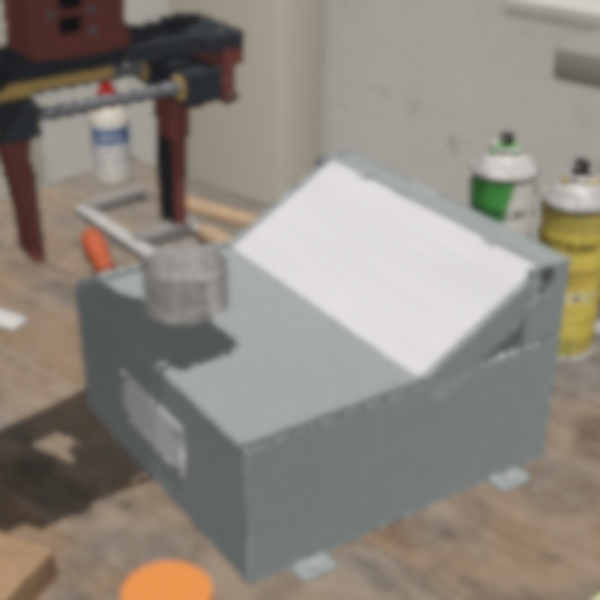

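The crop shows the flap fully shut (edge from (235,248) to (420,377)), the ledge clear of the cap, and the tin still at (185,283). The arm is clear, so I'm handing in.

```bash
python3 -c "
from plant import r
print(r.finish_job())"
```

```text
the job is handed in; nothing more can be done
None
```

The cap was pushed under the held-open flap and dropped into the bin, the flap sprang shut, and the tin was not moved; the job was handed in at about 7.5 s, but no verdict came back and I judged the result from the camera images.

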